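# Make up the vehicle-graphics kit and the ink refill kit

### The job

Make up the two kits for today's jobs from the stock in the middle of the table. In the tool tray with the yellow-floored cut-outs, lay the red cutter in the long slot, the blue case of spare blades in the short slot and the domed blue magnet, foot down, in the round pocket; in the ink tray, stand the cyan bottle in the cyan cup and the magenta bottle in the magenta cup. Everything must sit right down in its own cut-out, keep the bottles upright all the while, and leave alone the roll of black tape that lies among the stock.

Things in the scene. Friction and masses are not known exactly. Their poses are not given: they have to be found in the camera images.
- tool_tray: Fixed grey tray 198x200x32 mm, black foam face z=30, yellow cut-out floors z=22. Origin: centre of underside, z up. Mm in its x,y: long slot centred (47,0), 38 by 164; short slot (-47,-40), 46 by 101; round pocket (-47,54), dia 62. Each has a finger notch in its middle, same floor, 84 wide in x and 60 / 44 / 32 in y: close the fingers along x. Yaw within 0.2 of the world's; left or right of the table.
- ink_tray: Fixed grey tray, 124x200x32 mm, black foam face at z=30, two plastic cups sunk in it. Origin: centre of its underside, z up. Cyan-blue cup centred at (0,46) mm in its x,y, magenta cup at (0,-46); each 60 mm wide inside, rim at z=34, inner floor at z=6. Yaw within 0.2 of the world's; on the other side of the table from the tool tray.
- red_cutter_center (a point): Red snap-off cutter lying flat, 22 x 147 x 14 mm, 60 g. This point is its centre, 7 mm above its underside; y runs along it (blade towards +y), x across the 22 mm body. It starts lying roughly along the world x. Either way round in the slot is right.
- blade_case_center (a point): Slim blue case of spare blades with a yellow top label, lying flat, 30 x 85 x 14 mm, 45 g. This point is its centre, 7 mm above its underside; y runs along it, x across its 30 mm width. It starts lying roughly along the world x. Either way round is right.
- magnet_center (a point): Domed blue hold-down magnet, round, 44 mm in diameter and 36 mm high, 100 g, standing on its flat foot; the dome narrows towards the top, so grip it low. This point is on its axis, 18 mm above its foot; z is its axis, up. It does not attract anything here.
- cyan_ink_center (a point): Standing white ink bottle with a cyan-blue label and cap, 44 mm in diameter, 113 mm high (the 44 mm body is straight up to about 75 mm), 120 g. This point is on its axis, 56 mm above its foot; z is its axis, up.
- magenta_ink_center (a point): Standing white ink bottle with a magenta label and cap, otherwise the same as the cyan one: 44 mm in diameter, 113 mm high, 120 g. This point is on its axis, 56 mm above its foot; z is its axis, up.
- black_tape_center (a point): Roll of black tape lying flat among the stock, 62 mm across, 19 mm high. It belongs to neither kit and must not be moved. This point is its centre, 9.5 mm above its underside.
Mind the look-alikes: they are no part of the job. What is shaped like the part that bears magnet_center but orange is not meant.

How it is judged:
By the outcome, as a careful person would: the job done as asked, in the order asked, and still so for the second after the job is handed in, with the robot touching nothing.
It also fails if it takes over 131 s, if anything falls off the work surface, if the arm or the gripper's body presses on something with over 40 N, if the wrist force passes 120 N, or if a joint passes its speed limit or range.

### The arm

A 7-joint arm with a two-finger parallel gripper is mounted at the origin on the work surface; the furniture and walls round the work are solid. World frame = base frame: x ahead of the robot, y to its left, z up, the work surface at z = 0. Lengths are in m, angles in rad, forces in N, time in s.
With the tool pointing down it reaches from about 0.35 to 0.9 m from the base axis. Payload 8.1 kg.
Tool frame: the origin (TCP) lies midway between the tips of the shut fingers; the grasp point (between the pads) lies arm.grip_point_offset behind it (arm.grip_point_offset is the distance from the TCP to the grasp point, in m); y points along the fingers, z is the direction in which the jaws open and shut, and the axes are right-handed (so a half turn about y gives the same grasp; the last joint's range is limited). The gripper opens to 92 mm and grips with 3 to 60 N. Pads are 19 mm wide; open, the fingers measure 130 mm over their backs; the gripper's body (75 mm by 190 mm) begins 47 mm behind the grasp point.
Start: joints at [1.055, 0.434, 0.025, 1.573, -0.012, 1.134, -0.075], TCP at [0.251, -0.573, 0.227] pointing down, gripper open.
Joint ranges: [-2.62, 2.62], [-0.44, 2.09], [-1.27, 1.32], [0.08, 2.57], [-1.32, 4.46], [0.12, 2], [-2.74, 2.74]. Speed limits (rad/s): [2.22, 2.22, 3.01, 3.01, 3.14, 3.14, 3.14].

### API

Orientations are given as a rotation vector (axis times angle).
In Python, from cell import arm, get_image, camera_info gives the robot as it stands.
- The arm moves only by the tool carry_out, never from a script. Its argument "steps" is one flat list of numbers, 5 for each row, row after row: the opening, from 0 (shut) to 1 (fully open), then the shift along the world's x, y, z in units of 0.1 m (1.0 is 0.1 m), then the turn about the world's z in units of 45 degrees (1.0 is 45 degrees). In form: [hand, dx, dy, dz, spin, hand, dx, dy, dz, spin, ...]. A call has 1 to 12 rows; each row is the pose to reach, as a shift and turn from the pose commanded when the call began; what a row does not reach only later rows make up. A row lasts 1/10 s, in which the tool goes at most 50 mm and 8.59 degrees, less where a joint would pass 70% of its speed; a pose out of reach is approached as far as the arm can. A call with a number of a shift or a turn outside -1 to 1 is refused whole. A call with a gripper value outside its range is refused whole. The fingers move at their own pace and stop on an object; "grip_force" is the grip in N (left out, the last holds). Time passes only in rows, so rows that repeat a pose let the fingers close. It gives the time, the measured TCP pose, the force and the opening at its end, in the units of the state.
- arm.observe(): the state, without advancing time (a new reading comes with each control period).
- get_image(name): name is "side" or "top" or "wrist"; returns (picture, depth): 480x640x3 uint8, red, green, blue; 480x640 float32, m along the optical axis (not along the pixel's ray), 0 where there is no reading.
- camera_info(name): a dict with "fovy" (degrees; the focal length in pixels is half the picture's height over the tangent of half this angle, whatever the lens; pixels are square), "cx", "cy" (the principal point, pixels), "R" (3x3) and "t" (3): a world point X has camera coordinates R X + t; the wrist camera has in their place "tool_from_camera" (4x4, takes a point from camera to tool coordinates, whose origin is the TCP and whose axes are the tool frame's). Camera axes: x right, y down, z forward; pixel columns grow to the right and rows downward; lengths in m; the calibration is good to about 2 mm. A picture is of the moment at which its call begins: read the wrist's pose just before it. camera_info takes no time and is no camera call.
- arm.sign_off(): hands the job in, once; it reports no verdict.
The state is a dict: "clock": time; "joints": joint angles; "dq": joint speeds; "joint_efforts": joint torques, N m; "position": TCP position; "ee_rot": TCP orientation; "force": force on the tool from outside, world axes, zero at the start; "ft_torque": the same for the moment, N m; "width": opening from 0.0 (shut) to 1.0 (fully open).
Only numpy, scipy, OpenCV 4.12 (cv2) and the standard library are available. Lean on these libraries where they do the work, as an engineer would, in place of code of your own. Each camera call takes 0.05 s, during which the arm holds its last target. There are 200 camera calls.

## Working session

There is one attempt and no reset: what is moved stays moved. The work goes in short steps, Python scripts to look and compute and a tool call to move; the robot and the scene stay as the last step left them, time stands still between calls to the robot, and variables do not carry over. Pictures are saved under pics/ and viewed, about 12 in all and at most 16, crops included, and the job is handed in when it is done.

Besides the shell and the picture viewer there is one more tool, called after ">>>" as name(argument=value, ...) on one line, values as JSON. carry_out: Moves the arm, as the interface text tells. Shifts and turns lie within -1 to 1; 1 stands for 0.1 m of shift or 45 degrees of turn. Its arguments: {"type":"object","properties":{"steps":{"type":"array","items":{"type":"number"}},"grip_force":{"type":"number"}},"required":["steps"]}

```bash
ls; mkdir -p pics
python3 - <<'E'
from cell import arm,get_image,camera_info
import cv2,numpy as np
print(arm.observe(), arm.grip_point_offset)
for n in("top","side"):
    p,d=get_image(n); cv2.imwrite(f"pics/{n}0.png",p[:,:,::-1]); np.save(f"pics/{n}0.npy",d); np.save(f"pics/{n}0c.npy",p)
    print(n,camera_info(n))
print(camera_info("wrist"))
E
```

```text
pics
{'clock': 0.0, 'joints': array([ 1.05540205,  0.43520145,  0.02496821,  1.57411901, -0.01162001,
        1.13400666, -0.07513463]), 'dq': array([-0.00128117,  0.00169986,  0.00052479,  0.00115833,  0.00031471,
       -0.00037756, -0.00034263]), 'joint_efforts': array([-7.51437674e-04, -6.67859530e+01,  9.84555781e-01, -3.14464903e+01,
       -6.07625535e-02,  4.26218624e-02,  1.66796272e-04]), 'position': array([ 0.25047471, -0.57203844,  0.22594982]), 'ee_rot': array([-0.41790213,  1.99584125, -1.99273286]), 'force': array([ 0.14991209,  0.72292547, -0.09214544]), 'ft_torque': array([ 0.02842949,  0.02496121, -0.03678051]), 'width': 1.0050756518729638} 0.0188
top {'fovy': 42.187609314998426, 'cx': 315.92748376836266, 'cy': 249.76028607456038, 'R': array([[-0.02126233, -0.99974603, -0.00746917],
       [-0.98629251,  0.02219777, -0.16350641],
       [ 0.16363068,  0.00389026, -0.986514  ]]), 't': array([0.01222749, 0.49570102, 1.36403287])}
side {'fovy': 53.6058307351827, 'cx': 317.62951162982716, 'cy': 239.7844601622784, 'R': array([[-0.84500061, -0.53429733, -0.02236797],
       [-0.24769992,  0.42812644, -0.86911018],
       [ 0.47393957, -0.72885809, -0.49411251]]), 't': array([0.43602013, 0.18893382, 0.85845872])}
{'fovy': 58.452559926499006, 'cx': 316.6596621401031, 'cy': 234.91538091593455, 'tool_from_camera': array([[-2.51419413e-04,  9.56247887e-01,  2.92557543e-01,
        -7.86564346e-02],
       [-4.26687229e-04, -2.92557628e-01,  9.56247798e-01,
        -1.57751270e-01],
       [ 9.99999877e-01,  1.15588693e-04,  4.81573428e-04,
         9.24242114e-04],
       [ 0.00000000e+00,  0.00000000e+00,  0.00000000e+00,
         1.00000000e+00]])}
```

View pics/top0.png

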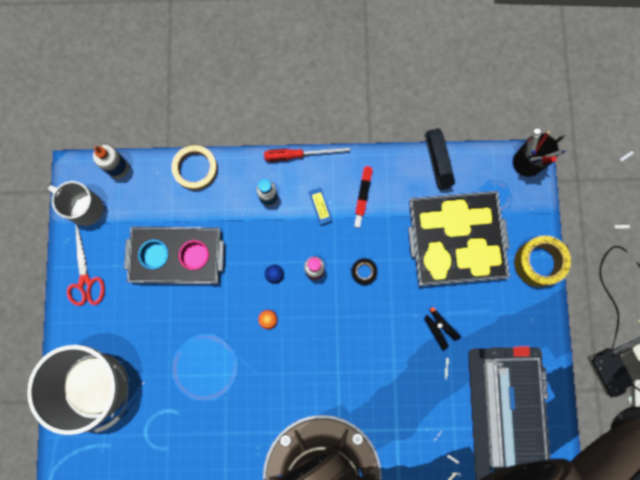

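View pics/side0.png

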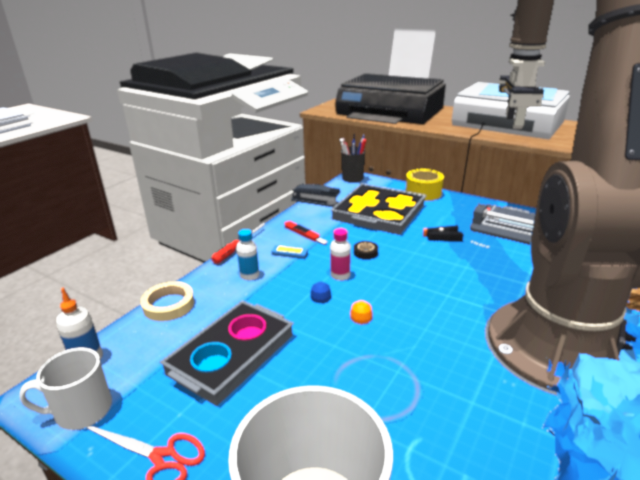

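The top view shows these items at these pixels:
- **Stock:** cutter (363,196), blade case (320,206), blue magnet (274,273), cyan bottle (266,190), magenta bottle (315,267), tape (364,271).
- **Look-alikes:** orange dome (267,319), red screwdriver (300,154), glue bottle (107,157).
- **Trays:** tool tray on the right (460,238), ink tray on the left (175,256).

The long slot lies along world y on the +x side.

```bash
cat > h.py <<'E'
import numpy as np,cv2
from cell import arm,get_image,camera_info
from scipy.spatial.transform import Rotation as Ro
def cam(n,st=None):
    c=camera_info(n); f=240/np.tan(np.radians(c["fovy"])/2)
    if n=="wrist":
        T=c["tool_from_camera"]; W=Ro.from_rotvec(st["ee_rot"]).as_matrix()
        return f,c["cx"],c["cy"],W@T[:3,:3],W@T[:3,3]+st["position"]
    return f,c["cx"],c["cy"],c["R"].T,-c["R"].T@c["t"]
def cloud(C,d):
    f,cx,cy,R,o=C; v,u=np.mgrid[:480,:640]
    return np.stack([(u-cx)/f*d,(v-cy)/f*d,d],-1)@R.T+o
def onz(C,u,v,z):
    f,cx,cy,R,o=C; r=R@np.array([(u-cx)/f,(v-cy)/f,1]); return (o+r*(z-o[2])/r[2])
def pix(C,P):
    f,cx,cy,R,o=C; q=R.T@(np.asarray(P)-o); return f*q[0]/q[2]+cx,f*q[1]/q[2]+cy
def look(n,name=None):
    st=arm.observe(); p,d=get_image(n); C=cam(n,st)
    if name: cv2.imwrite(f"pics/{name}.png",p[:,:,::-1])
    return st,p,d,C
def jaw(st):
    z=Ro.from_rotvec(st["ee_rot"]).as_matrix(); return z
def hsv(p): return cv2.cvtColor(p,cv2.COLOR_RGB2HSV)
def rect(P): # P Nx2 m -> centre mm, sizes mm, axis angle of long side deg
    (c,s,a)=cv2.minAreaRect((P*1000).astype(np.float32)); 
    if s[0]<s[1]: a+=90; s=(s[1],s[0])
    return np.round(c,1),np.round(s,1),round((a+90)%180-90,1)
E
python3 - <<'E'
from h import *
st=arm.observe(); print(np.round(jaw(st),3).tolist())
p=np.load("pics/top0c.npy"); d=np.load("pics/top0.npy"); C=cam("top"); X=cloud(C,d); H=hsv(p)
def blob(nm,win,m):
    M=np.zeros((480,640),bool); u0,v0,u1,v1=win; M[v0:v1,u0:u1]=1; M&=m
    Q=X[M]; print(nm,M.sum(),"med",np.round(np.median(Q,0)*1000,1),"zmax",np.round(Q[:,2].max()*1000),rect(Q[:,:2]))
h,s,v=[H[...,i].astype(int) for i in range(3)]
z=X[...,2]
print("tablez",np.median(X[300:330,180:240,2]))
blob("cutter",(345,160,380,232),z>.006)
blob("case",(303,182,335,228),z>.006)
blob("magnet",(258,258,290,288),z>.008)
blob("cyan",(245,170,285,212),z>.03)
blob("mag",(298,250,332,285),z>.03)
blob("tape",(345,252,385,290),z>.008)
yel=(h>20)&(h<35)&(s>120)
for nm,w in(("long",(415,195,500,238)),("short",(456,236,505,280)),("round",(420,240,455,282))): blob(nm,w,yel)
blob("tray",(400,185,520,292),(z>.024)&(z<.04))
blob("ink",(118,220,232,292),(z>.024)&(z<.045))
blob("cyanc",(133,236,175,274),(h>85)&(h<105)&(s>120)); blob("magc",(176,236,214,274),(h>150)&(h<172)&(s>120))
E
```

```text
[[-0.916, -0.001, 0.401], [-0.401, 0.001, -0.916], [0.0, -1.0, -0.001]]
tablez 0.0006585391458930889
cutter 664 med [ 630.3 -110.2   13.9] zmax 1427.0 (array([486.6, -86.6]), array([461.6,  94.3]), -9.0)
case 536 med [603.5  -9.3  14. ] zmax 1427.0 (array([464.6,  -3.6]), array([397.2,  73. ]), -1.3)
magnet 308 med [445.7  98.2  30.5] zmax 1427.0 (array([374.2,  67.1]), array([249.4,  70.3]), 17.6)
cyan 409 med [620.7 108.9  86.3] zmax 1427.0 (array([452.8,  66.1]), array([396.7,  43.6]), 14.3)
mag 365 med [448.2   6.7  87.8] zmax 1427.0 (array([371.9,  11.8]), array([210. ,  42.8]), -3.0)
tape 413 med [ 448.5 -105.9   19.1] zmax 1427.0 (array([375.1, -90.4]), array([263.5,  89.4]), -19.6)
long 1740 med [ 566.6 -322.4   24. ] zmax 1427.0 (array([ 460.6, -179. ]), array([508.2, 124.9]), -55.8)
short 1281 med [ 475.2 -368.6   23.7] zmax 1427.0 (array([ 409.7, -197.3]), array([469.4, 108. ]), -66.3)
round 777 med [ 468.8 -274.6   23.7] zmax 1427.0 (array([ 365.7, -165.4]), array([371. ,  79.1]), -46.2)
tray 6168 med [ 520.3 -321.5   30.4] zmax 40.0 (array([ 531., -334.]), array([247.6, 225.1]), -86.4)
ink 4267 med [494.  327.1  32. ] zmax 43.0 (array([495. , 327.4]), array([225.1, 130.3]), 87.8)
cyanc 745 med [499.2 377.8  10.2] zmax 1427.0 (array([403.3, 192.4]), array([475.2,  69. ]), 62.6)
magc 728 med [495.6 284.7  10. ] zmax 42.0 (array([492.7, 280.8]), array([68.8, 67.4]), -89.6)
```

>>> carry_out(steps=[1,0.76,0.92,0,-0.14,1,0.76,0.92,0,-0.14,1,0.76,0.92,0,-0.14,1,0.76,0.92,0,-0.14])

```text
clock: 0.5
position: [0.3299, -0.4771, 0.2265]
ee_rot: [-0.319, 2.056, -2.053]
force: [0.2, -0.0, -0.3]
width: 0.998
```

>>> carry_out(steps=[1,0.76,0.92,0,-0.14,1,0.76,0.92,0,-0.14,1,0.76,0.92,0,-0.14,1,0.76,0.92,0,-0.14])

```text
clock: 0.9
position: [0.4048, -0.386, 0.2265]
ee_rot: [-0.209, 2.118, -2.116]
force: [-0.6, -0.6, -0.2]
width: 1.006
```

>>> carry_out(steps=[1,0.76,0.92,0,-0.14,1,0.76,0.92,0,-0.14,1,0.76,0.92,0,-0.14,1,0.76,0.92,0,-0.14])

```text
clock: 1.3
position: [0.4802, -0.2949, 0.2264]
ee_rot: [-0.094, 2.178, -2.176]
force: [-0.8, -0.3, -0.0]
width: 0.999
```

>>> carry_out(steps=[1,0.76,0.92,0,-0.14,1,0.76,0.92,0,-0.14,1,0.76,0.92,0,-0.14,1,0.76,0.92,0,-0.14])

```text
clock: 1.7
position: [0.5559, -0.2035, 0.2263]
ee_rot: [-0.027, -2.21, 2.209]
force: [-0.1, -0.3, 0.2]
width: 1.004
```

>>> carry_out(steps=[1,0.76,0.92,0,-0.14,1,0.76,0.92,0,-0.14,1,0.76,0.92,0,-0.14,1,0.76,0.92,0,-0.14,1,0.76,0.92,0,-0.14])

```text
clock: 2.2
position: [0.6298, -0.1158, 0.2263]
ee_rot: [-0.149, -2.146, 2.151]
force: [-0.4, -0.7, -0.9]
width: 1.002
```

```bash
cat >> h.py <<'E'
def comp(X,d,M,zlo,seed=None):
    "points in mask above zlo, largest component or that nearest seed xy"
    m=(M&(d>0)&(X[...,2]>zlo)).astype(np.uint8); n,L,S,c=cv2.connectedComponentsWithStats(m)
    best=None
    for i in range(1,n):
        if S[i,4]<60: continue
        q=X[L==i]; k=np.linalg.norm(np.median(q[:,:2],0)-seed) if seed is not None else -S[i,4]
        if best is None or k<best[0]: best=(k,q,L==i)
    return best[1],best[2]
E
python3 - <<'E'
from h import *
st,p,d,C=look("wrist","w1"); X=cloud(C,d); z=X[...,2]
t=jaw(st); print("tool z yaw",np.degrees(np.arctan2(t[1,2],t[0,2])), st["position"])
for nm,s in(("cutter",(.63,-.11)),("case",(.603,-.01))):
    q,m=comp(X,d,(z<.05),.007,np.array(s)); v,u=np.nonzero(m)
    print(nm,len(q),rect(q[:,:2]),np.percentile(q[:,2],[5,50,95]),u.min(),u.max(),v.min(),v.max())
E
```

```text
tool z yaw -97.99772722271301 [ 0.62975013 -0.11576644  0.22631869]
cutter 3356 (array([ 638.5, -112.9]), array([121.2,  22.4]), -12.3) [0.01250556 0.01386471 0.01519512] 295 327 117 251
case 3044 (array([604.7, -11. ]), array([85.2, 30.5]), 17.8) [0.01061927 0.01291681 0.01431784] 167 241 192 284
```

View pics/w1.png

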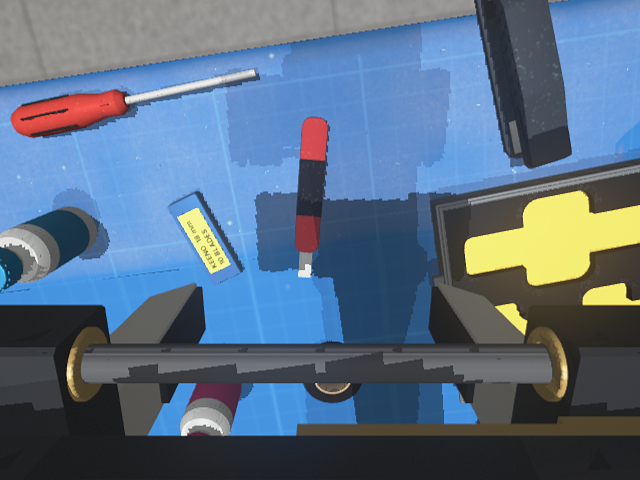

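>>> carry_out(steps=[0.6,-0.04,0.04,-1,-0.1,0.6,-0.04,0.04,-1,-0.1,0.6,-0.04,0.04,-1,-0.1,0.6,-0.04,0.04,-1,-0.1])

```text
clock: 2.65
position: [0.626, -0.1106, 0.1274]
ee_rot: [-0.229, -2.105, 2.107]
force: [0.0, -0.4, 1.2]
width: 0.703
```

>>> carry_out(steps=[0.6,0,0,-0.9,0,0.6,0,0,-0.9,0,0.6,0,0,-0.9,0,0.6,0,0,-0.9,0,0.6,0,0,-0.9,0])

```text
clock: 3.15
position: [0.6293, -0.1093, 0.0404]
ee_rot: [-0.234, -2.109, 2.11]
force: [-0.5, 0.0, 0.3]
width: 0.604
```

>>> carry_out(steps=[0.6,-0.02,0,-0.33,0,0.6,-0.02,0,-0.33,0,0.6,-0.02,0,-0.33,0,0.6,-0.02,0,-0.33,0])

```text
clock: 3.55
position: [0.6261, -0.1087, 0.0059]
ee_rot: [-0.231, -2.109, 2.109]
force: [-0.3, -0.1, -0.5]
width: 0.599
```

>>> carry_out(steps=[0.6,0,0,-0.02,0,0,0,0,-0.02,0,0,0,0,-0.02,0,0,0,0,-0.02,0,0,0,0,-0.02,0,0,0,0,-0.02,0,0,0,0,-0.02,0,0,0,0,-0.02,0], grip_force=25)

```text
clock: 4.35
position: [0.6247, -0.1085, 0.0017]
ee_rot: [-0.228, -2.108, 2.108]
force: [0.2, -0.2, 0.6]
width: 0.235
```

>>> carry_out(steps=[0,0,0,0.9,0,0,0,0,0.9,0,0,0,0,0.9,0,0,0,0,0.9,0])

```text
clock: 4.75
position: [0.6253, -0.1086, 0.0926]
ee_rot: [-0.23, -2.108, 2.109]
force: [-0.1, -0.0, -1.5]
width: 0.239
```

>>> carry_out(steps=[0,-0.2,-0.7,0.4,0.76,0,-0.2,-0.7,0.4,0.76,0,-0.2,-0.7,0.4,0.76,0,-0.2,-0.7,0.4,0.76,0,-0.2,-0.7,0.4,0.76])

```text
clock: 5.25
position: [0.6035, -0.1786, 0.13]
ee_rot: [-0.393, 2.014, -2.011]
force: [0.0, -1.2, -1.0]
width: 0.238
```

>>> carry_out(steps=[0,-0.2,-0.7,0.4,0.76,0,-0.2,-0.7,0.4,0.76,0,-0.2,-0.7,0.4,0.76,0,-0.2,-0.7,0.4,0.76,0,-0.2,-0.7,0.4,0.76])

```text
clock: 5.75
position: [0.584, -0.2483, 0.1704]
ee_rot: [-0.868, 1.634, -1.63]
force: [0.3, 1.0, -0.9]
width: 0.236
```

>>> carry_out(steps=[0,-0.2,-0.7,0.4,0.76,0,-0.2,-0.7,0.4,0.76,0,-0.2,-0.7,0.4,0.76,0,-0.2,-0.7,0.4,0.76,0,-0.2,-0.7,0.4,0.76,0,-0.2,-0.7,0.4,0.76])

```text
clock: 6.35
position: [0.5646, -0.3178, 0.2109]
ee_rot: [-1.208, 1.213, -1.21]
force: [1.0, 0.4, -0.9]
width: 0.24
```

```bash
cat > tray.py <<'E'
from h import *
from scipy.optimize import minimize
def model(): # yellow cut-outs (x0,x1,y0,y1) mm
    R=[(47-19,47+19,-82,82),(47-42,47+42,-30,30),(-47-23,-47+23,-90.5,10.5),(-47-42,-47+42,-62,-18),(-47-42,-47+42,38,70)]
    return R
def inside(P):
    m=np.zeros(len(P),bool)
    for a,b,c,d in model(): m|=(P[:,0]>a)&(P[:,0]<b)&(P[:,1]>c)&(P[:,1]<d)
    return m|(np.hypot(P[:,0]+47,P[:,1]-54)<31)
def fit(P,guess):
    "P: yellow floor points (mm) ; fit so that grid inside model overlaps the yellow raster"
    o=P.min(0)-30; img=np.zeros(((P.max(0)-o)+30).astype(int),np.float32); i=(P-o).round().astype(int)
    img[i[:,0],i[:,1]]=1; img=cv2.morphologyEx(img,cv2.MORPH_CLOSE,np.ones((7,7))); img=cv2.GaussianBlur(img,(0,0),1.5)
    g=np.stack(np.meshgrid(np.arange(-99,100,1.5),np.arange(-100,101,1.5),indexing="ij"),-1).reshape(-1,2); s=np.where(inside(g),1.,-1.)
    def cost(q):
        c,n=np.cos(q[2]/100),np.sin(q[2]/100); w=g@np.array([[c,n],[-n,c]])+q[:2]-o
        return -(s*cv2.remap(img,w[:,1:2].astype(np.float32),w[:,:1].astype(np.float32),1)[:,0]).sum()
    r=minimize(cost,guess,method="Nelder-Mead",options=dict(initial_simplex=np.array(guess)+np.array([[0,0,0],[8,0,0],[0,8,0],[0,0,8.]])))
    return r.x,r.fun,s[s>0].sum()
E
python3 - <<'E'
from tray import *
st,p,d,C=look("wrist","w2"); X=cloud(C,d); H=hsv(p)
t=jaw(st); print("tool z yaw",np.degrees(np.arctan2(t[1,2],t[0,2])), st["position"])
Y=(H[...,0]>20)&(H[...,0]<35)&(H[...,1]>120)&(d>0)&(X[...,2]<.035)&(X[...,2]>.012)
for n,(yy,xx) in (("wrist",(Y,X)),):
    P=xx[yy][:,:2]*1000; print(n,len(P),np.median(xx[yy][:,2]),fit(P,[520,-322,6.]))
p=np.load("pics/top0c.npy"); d=np.load("pics/top0.npy"); X=cloud(cam("top"),d); H=hsv(p)
Y=(H[...,0]>20)&(H[...,0]<35)&(H[...,1]>120)&(d>0)&(X[...,2]<.035)&(X[...,2]>.012);Y[:,512:]=0;Y[:,:410]=0
P=X[Y][:,:2]*1000; print("top",len(P),fit(P,[520,-322,6.]))
E
```

```text
tool z yaw -0.18450990869752104 [ 0.56463388 -0.31783538  0.21087243]
wrist 8780 0.021753016661413743 (array([ 518.04710459, -324.66812319,    7.29742228]), np.float64(-2862.999639193925), np.float64(8416.0))
top 3751 (array([ 519.38945301, -324.71160756,    6.27230332]), np.float64(-7562.076132110617), np.float64(8416.0))
```

View pics/w2.png

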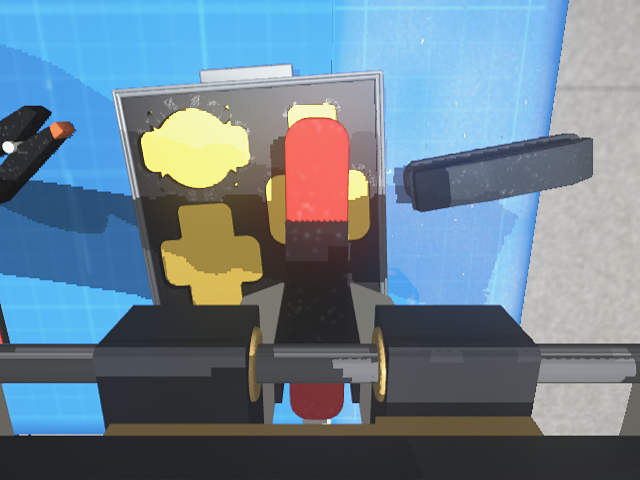

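>>> carry_out(steps=[0,0.01,-0.04,-0.9,0.09,0,0.01,-0.04,-0.9,0.09,0,0.01,-0.04,-0.9,0.09,0,0.01,-0.04,-0.9,0.09])

```text
clock: 6.8
position: [0.5658, -0.322, 0.122]
ee_rot: [-1.243, 1.157, -1.155]
force: [0.2, 0.1, 0.1]
width: 0.236
```

>>> carry_out(steps=[0,0,0,-0.7,0,0,0,0,-0.7,0,0,0,0,-0.7,0,0,0,0,-0.7,0,0,0,0,-0.7,0,0,0,0,-0.7,0])

```text
clock: 7.4
position: [0.5671, -0.323, 0.054]
ee_rot: [-1.243, 1.151, -1.157]
force: [0.3, -0.1, -0.5]
width: 0.236
```

Run:
```python
from h import *
st,p,d,C=look("wrist","w3"); t=jaw(st); print("yaw",np.degrees(np.arctan2(t[1,2],t[0,2])), st["position"],st["force"])
```

```text
yaw 4.272248129600449 [ 0.56710272 -0.32302157  0.05403575] [ 0.29060365 -0.07451872 -0.47479593]
```

View pics/w3.png

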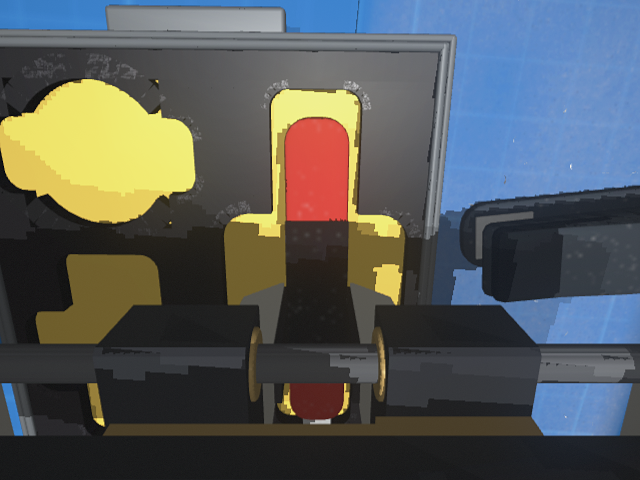

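The cutter (columns 285–349) is centred in the long slot (271–361), so I'll lower it and let go.

>>> carry_out(steps=[0,0,0,-0.27,0,0,0,0,-0.27,0,0,0,0,-0.29,0,0,0,0,-0.29,0,0,0,0,-0.29,0])

```text
clock: 7.95
position: [0.5657, -0.3226, 0.0233]
ee_rot: [-1.244, 1.154, -1.154]
force: [-0.4, -0.1, 1.7]
width: 0.232
```

>>> carry_out(steps=[0.38,0,0,0,0,0.38,0,0,0,0,0.38,0,0,0,0,0.38,0,0,0.5,0,0.38,0,0,1,0,0.38,0,0,1,0,0.38,0,0,1,0])

```text
clock: 8.65
position: [0.5665, -0.3229, 0.1245]
ee_rot: [-1.243, 1.151, -1.156]
force: [0.8, 0.5, -1.1]
width: 0.381
```

Run:
```python
from h import *
p=np.load("pics/top0c.npy"); d=np.load("pics/top0.npy"); X=cloud(cam("top"),d)
for nm,c in(("cyan",(.62,.109)),("magenta",(.448,.007))):
    m=(d>0)&(np.hypot(X[...,0]-c[0],X[...,1]-c[1])<.05)&(X[...,2]>.1)
    q=X[m]; print(nm,m.sum(),np.round(q.mean(0)*1000,1),np.round(q.min(0)*1000),np.round(q.max(0)*1000))
```

```text
cyan 157 [628.6 111.3 113.2] [615.  97. 101.] [644. 127. 122.]
magenta 154 [453.5   7.1 113.9] [439.  -7. 101.] [469.  21. 121.]
```

>>> carry_out(steps=[0.7,0.075,0.775,0.1,-0.425,0.7,0.075,0.775,0.1,-0.425,0.7,0.075,0.775,0.1,-0.425,0.7,0.075,0.775,0.1,-0.425])

```text
clock: 9.05
position: [0.5727, -0.2442, 0.1317]
ee_rot: [-1.078, 1.397, -1.395]
force: [-0.8, -1.5, -0.2]
width: 0.671
```

>>> carry_out(steps=[0.7,0.075,0.775,0.1,-0.425,0.7,0.075,0.775,0.1,-0.425,0.7,0.075,0.775,0.1,-0.425,0.7,0.075,0.775,0.1,-0.425])

```text
clock: 9.45
position: [0.5803, -0.1684, 0.142]
ee_rot: [-0.871, 1.63, -1.63]
force: [-0.8, -1.4, -0.4]
width: 0.698
```

>>> carry_out(steps=[0.7,0.075,0.775,0.1,-0.425,0.7,0.075,0.775,0.1,-0.425,0.7,0.075,0.775,0.1,-0.425,0.7,0.075,0.775,0.1,-0.425])

```text
clock: 9.85
position: [0.5879, -0.0918, 0.1521]
ee_rot: [-0.621, 1.85, -1.852]
force: [-0.7, -1.2, 0.1]
width: 0.698
```

>>> carry_out(steps=[0.7,0.075,0.775,0.1,-0.425,0.7,0.075,0.775,0.1,-0.425,0.7,0.075,0.775,0.1,-0.425,0.7,0.075,0.775,0.1,-0.425,0.7,0.075,0.775,0.1,-0.425,0.7,0.075,0.775,0.1,-0.425])

```text
clock: 10.45
position: [0.5955, -0.0151, 0.1623]
ee_rot: [-0.322, 2.054, -2.056]
force: [-0.3, -0.3, -0.0]
width: 0.701
```

Run:
```python
from h import *
st,p,d,C=look("wrist","w4"); X=cloud(C,d); z=X[...,2]; H=hsv(p)
t=jaw(st); print("yaw",np.degrees(np.arctan2(t[1,2],t[0,2])), st["position"])
q,m=comp(X,d,(z<.02),.007,np.array((.603,-.01))); print(len(q),rect(q[:,:2]))
```

```text
yaw -72.25262730626913 [ 0.59547322 -0.01509955  0.16227657]
4623 (array([604.8, -10.4]), array([84.8, 30.1]), 17.8)
```

View pics/w4.png

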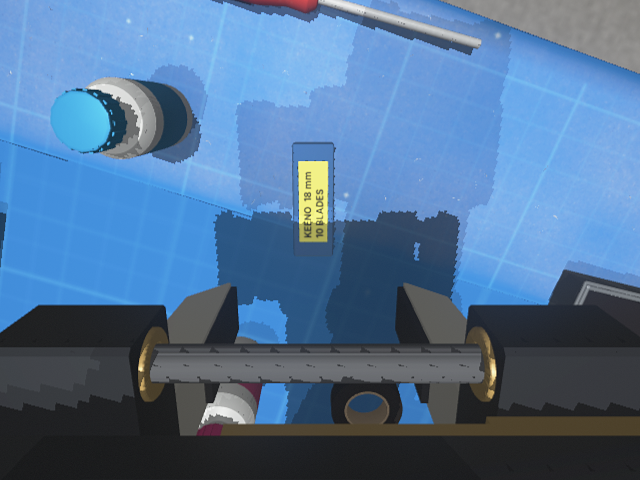

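The case sits at about (313,198) with its long axis square to the jaws. I'll go down 9 mm off its centre to stay clear of the cyan bottle.

>>> carry_out(steps=[0.6,0.01,0.02,-0.9,0,0.6,0.01,0.02,-0.9,0,0.6,0.01,0.02,-0.9,0,0.6,0.01,0.02,-0.9,0])

```text
clock: 10.9
position: [0.5966, -0.0112, 0.073]
ee_rot: [-0.323, 2.055, -2.054]
force: [0.8, 0.4, 0.3]
width: 0.594
```

>>> carry_out(steps=[0.6,0,0,-0.5,0,0.6,0,0,-0.68,0,0.6,0,0,-0.68,0,0.6,0,0,-0.68,0,0.6,0,0,-0.68,0])

```text
clock: 11.4
position: [0.5987, -0.0105, 0.0073]
ee_rot: [-0.317, 2.052, -2.053]
force: [0.5, 0.5, 0.3]
width: 0.598
```

>>> carry_out(steps=[0,0,0,0,0,0,0,0,0,0,0,0,0,0,0,0,0,0,0,0,0,0,0,0,0,0,0,0,0,0])

```text
clock: 12.0
position: [0.5969, -0.0106, 0.0051]
ee_rot: [-0.321, 2.054, -2.054]
force: [-1.3, -0.8, 5.8]
width: 0.324
```

>>> carry_out(steps=[0,0,0,0.5,0,0,0,0,1,0,0,0,0,1,0,0,0,0,1,0])

```text
clock: 12.4
position: [0.5974, -0.0105, 0.1059]
ee_rot: [-0.319, 2.053, -2.053]
force: [-0.6, 0.2, -2.0]
width: 0.324
```

>>> carry_out(steps=[0,-0.3,-0.91,0.2,0.425,0,-0.3,-0.91,0.2,0.425,0,-0.3,-0.91,0.2,0.425,0,-0.3,-0.91,0.2,0.425])

```text
clock: 12.8
position: [0.5653, -0.1034, 0.1233]
ee_rot: [-0.618, 1.855, -1.854]
force: [-0.4, 1.2, -0.7]
width: 0.323
```

>>> carry_out(steps=[0,-0.3,-0.91,0.2,0.425,0,-0.3,-0.91,0.2,0.425,0,-0.3,-0.91,0.2,0.425,0,-0.3,-0.91,0.2,0.425])

```text
clock: 13.2
position: [0.5362, -0.1926, 0.1437]
ee_rot: [-0.867, 1.634, -1.631]
force: [-0.0, 1.0, -1.0]
width: 0.32
```

>>> carry_out(steps=[0,-0.3,-0.91,0.2,0.425,0,-0.3,-0.91,0.2,0.425,0,-0.3,-0.91,0.2,0.425,0,-0.3,-0.91,0.2,0.425])

```text
clock: 13.6
position: [0.507, -0.2824, 0.1639]
ee_rot: [-1.074, 1.4, -1.397]
force: [0.8, 0.7, -1.2]
width: 0.324
```

>>> carry_out(steps=[0,-0.3,-0.91,0,0.415,0,-0.3,-0.91,0,0.415,0,-0.3,-0.91,0,0.415,0,-0.3,-0.91,0,0.415,0,-0.3,-0.91,0,0.415,0,-0.3,-0.91,0,0.415])

```text
clock: 14.2
position: [0.4782, -0.3717, 0.1646]
ee_rot: [-1.24, 1.158, -1.157]
force: [-0.4, -0.3, -0.3]
width: 0.325
```

```bash
cat > chk.py <<'E'
from tray import *
import sys
st,p,d,C=look("wrist",sys.argv[1]); X=cloud(C,d); H=hsv(p)
t=jaw(st); print("yaw",np.degrees(np.arctan2(t[1,2],t[0,2])), st["position"],st["force"])
Y=(H[...,0]>20)&(H[...,0]<35)&(H[...,1]>120)&(d>0)&(X[...,2]<.035)&(X[...,2]>.012)
print(fit(X[Y][:,:2]*1000,[518.7,-324.7,6.8]))
E
python3 chk.py w5
```

```text
yaw 3.9600122002863865 [ 0.47822303 -0.37169716  0.16462026] [-0.36087475 -0.31495538 -0.25401842]
(array([ 520.13865274, -323.72058238,    4.68157466]), np.float64(-2568.671245911092), np.float64(8416.0))
```

>>> carry_out(steps=[0,-0.03,-0.04,-1,0,0,-0.03,-0.04,-1,0,0,-0.03,-0.04,-1,0,0,-0.03,-0.04,-1,0,0,-0.03,-0.04,-1,0])

```text
clock: 14.75
position: [0.4758, -0.3787, 0.0674]
ee_rot: [-1.239, 1.156, -1.162]
force: [0.1, -0.8, 0.5]
width: 0.323
```

```bash
python3 chk.py w6
```

```text
yaw 3.8788217909939804 [ 0.47579161 -0.37867411  0.06744126] [ 0.07945495 -0.83636407  0.45430536]
(array([ 519.50024422, -324.80791004,    6.84236821]), np.float64(-2814.4211501918817), np.float64(8416.0))
```

View pics/w6.png

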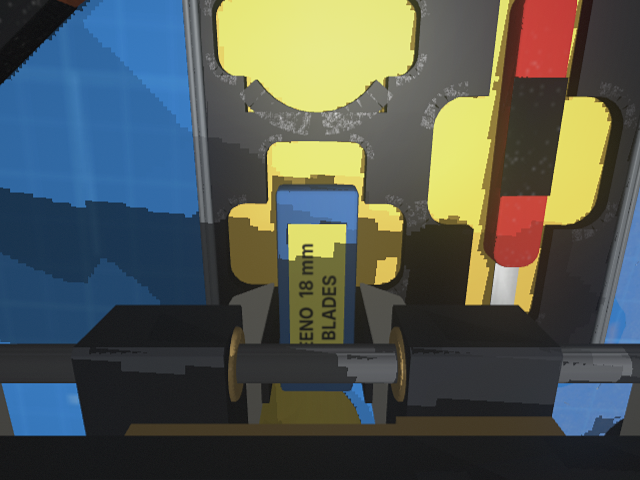

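The case (276–357) is centred across the short slot (267–367), and the cutter lies in its own slot. Lowering now.

>>> carry_out(steps=[0,-0.01,0.02,-0.25,0,0,-0.01,0.02,-0.35,0,0,-0.01,0.02,-0.4,0,0,-0.01,0.02,-0.4,0,0,-0.01,0.02,-0.4,0,0,-0.01,0.02,-0.4,0])

```text
clock: 15.4
position: [0.4734, -0.3769, 0.026]
ee_rot: [-1.24, 1.158, -1.161]
force: [-1.3, 1.1, 7.7]
width: 0.323
```

>>> carry_out(steps=[0.43,0,0,0,0,0.43,0,0,0,0,0.43,0,0,0,0,0.43,0,0,0.5,0,0.43,0,0,1,0,0.43,0,0,1,0])

```text
clock: 16.0
position: [0.4765, -0.3782, 0.1314]
ee_rot: [-1.238, 1.15, -1.168]
force: [0.3, -0.0, -0.9]
width: 0.428
```

>>> carry_out(steps=[0.75,0,0.95,0.4,0,0.75,0,0.95,0.4,0,0.75,0,0.95,0.4,0])

```text
clock: 16.3
position: [0.475, -0.2751, 0.1675]
ee_rot: [-1.24, 1.151, -1.155]
force: [0.6, -0.3, 0.2]
width: 0.64
```

>>> carry_out(steps=[0.75,0,0.95,0.4,0,0.75,0,0.95,0.4,0,0.75,0,0.95,0.4,0])

```text
clock: 16.6
position: [0.4746, -0.1804, 0.2074]
ee_rot: [-1.24, 1.151, -1.155]
force: [-0.6, 0.4, 0.2]
width: 0.752
```

>>> carry_out(steps=[0.75,-0.1,0.95,0.2,0,0.75,-0.1,0.95,0.2,0,0.75,-0.1,0.95,0.2,0])

```text
clock: 16.9
position: [0.4632, -0.0855, 0.2263]
ee_rot: [-1.241, 1.152, -1.154]
force: [1.0, 0.5, 0.5]
width: 0.75
```

>>> carry_out(steps=[0.75,-0.1,0.95,0,0,0.75,-0.1,0.95,0,0,0.75,-0.1,0.95,0,0])

```text
clock: 17.2
position: [0.4524, 0.009, 0.2252]
ee_rot: [-1.241, 1.154, -1.153]
force: [0.8, 0.0, 1.1]
width: 0.75
```

>>> carry_out(steps=[0.75,0,0.75,0,0,0.75,0,0.75,0,0,0.75,0,0.75,0,0,0.75,0,0.75,0,0,0.75,0,0.75,0,0])

```text
clock: 17.7
position: [0.453, 0.0767, 0.2244]
ee_rot: [-1.24, 1.161, -1.161]
force: [-0.7, 0.1, -1.0]
width: 0.75
```

```bash
cat > wm.py <<'E'
from h import *
import sys
st,p,d,C=look("wrist",sys.argv[1]); X=cloud(C,d); z=X[...,2]
t=jaw(st); print("yaw",np.degrees(np.arctan2(t[1,2],t[0,2])), st["position"],st["force"])
s=np.array([float(a) for a in sys.argv[2:4]]); 
q=X[(d>0)&(np.hypot(X[...,0]-s[0],X[...,1]-s[1])<.045)&(z>float(sys.argv[4]))&(z<.13)]
for lo in np.arange(0,.12,.006):
    k=q[(q[:,2]>=lo)&(q[:,2]<lo+.006)]
    if len(k)>30: 
        A=np.c_[2*k[:,:2],np.ones(len(k))]; r=np.linalg.lstsq(A,(k[:,:2]**2).sum(1),rcond=None)[0]
        print(f"z{lo*1000:.0f} n{len(k)} circ c={np.round(r[:2]*1000,1)} R={1000*np.sqrt(r[2]+r[0]**2+r[1]**2):.1f}  min{np.round(k.min(0)*1000,0)[:2]} max{np.round(k.max(0)*1000,0)[:2]}")
E
python3 wm.py w7 .448 .098 .004
```

```text
yaw 3.7404007243475528 [0.45297848 0.07672356 0.22440732] [-0.73685688  0.09386633 -1.00002667]
z6 n35 circ c=[446.7  99.2] R=21.9  min[428.  90.] max[469. 121.]
z12 n170 circ c=[446.7  99.3] R=21.2  min[425.  78.] max[468. 121.]
z18 n170 circ c=[446.8  99.3] R=20.0  min[426.  83.] max[467. 120.]
z24 n739 circ c=[446.7  99.3] R=16.9  min[428.  80.] max[466. 119.]
z30 n926 circ c=[446.6  99.4] R=10.1  min[432.  84.] max[461. 114.]
```

View pics/w7.png

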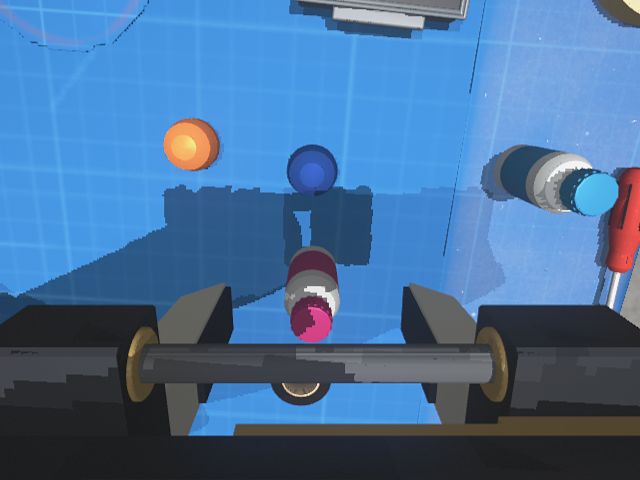

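The magnet centre is at about (447, 99) mm, and its sides are straight only up to about 15 mm. The orange look-alike is off to the left at (191,144). I'll grip with the tips about 8 mm above the foot, so they stay at foam level when it is placed.

>>> carry_out(steps=[0.75,-0.06,0.23,-0.3,0,0.75,-0.06,0.23,-0.9,0,0.75,-0.06,0.23,-1,0,0.75,-0.06,0.23,-1,0])

```text
clock: 18.15
position: [0.4449, 0.0996, 0.1222]
ee_rot: [-1.245, 1.164, -1.159]
force: [0.1, -0.1, -0.2]
width: 0.747
```

>>> carry_out(steps=[0.75,-0.01,0,-0.5,0,0.75,-0.01,0,-0.9,0,0.75,-0.01,0,-0.9,0,0.75,-0.01,0,-0.9,0,0.75,-0.01,0,-0.9,0])

```text
clock: 18.65
position: [0.4475, 0.1018, 0.0371]
ee_rot: [-1.237, 1.158, -1.161]
force: [-0.4, -0.5, -0.1]
width: 0.747
```

>>> carry_out(steps=[0.75,0,-0.02,-0.26,0,0.75,0,-0.02,-0.26,0,0.75,0,-0.02,-0.26,0,0.75,0,-0.02,-0.26,0,0.75,0,-0.02,-0.26,0])

```text
clock: 19.15
position: [0.4465, 0.0997, 0.0099]
ee_rot: [-1.239, 1.159, -1.16]
force: [-0.2, 0.5, -0.2]
width: 0.748
```

>>> carry_out(steps=[0.2,0,0,-0.01,0,0.2,0,0,-0.01,0,0.2,0,0,-0.01,0,0.2,0,0,-0.01,0,0.2,0,0,-0.01,0,0.2,0,0,-0.01,0,0.2,0,0,-0.01,0], grip_force=20)

```text
clock: 19.85
position: [0.4457, 0.0995, 0.0077]
ee_rot: [-1.24, 1.16, -1.16]
force: [-0.6, -0.1, -1.0]
width: 0.445
```

>>> carry_out(steps=[0.2,0,0,0.2,0,0.2,0,0,0.6,0,0.2,0,0,1,0,0.2,0,0,1,0])

```text
clock: 20.25
position: [0.4481, 0.1007, 0.1118]
ee_rot: [-1.234, 1.155, -1.162]
force: [-0.5, -0.4, -1.3]
width: 0.442
```

>>> carry_out(steps=[0.2,0,0,1,0,0.2,0,0,1,0,0.2,0,0,1,0,0.2,0,0,1,0])

```text
clock: 20.65
position: [0.446, 0.0992, 0.2081]
ee_rot: [-1.239, 1.159, -1.161]
force: [-0.0, -0.8, -2.3]
width: 0.448
```

Run:
```python
from h import *
st,p,d,C=look("wrist",None); s=look("side",None); 
a=p[100:480,160:480]; P=pix(s[3],[.448,.1,.21]); print(P)
u,v=int(P[0]),int(P[1]); b=s[1][max(0,v-70):v+70,max(0,u-70):u+70]; b=cv2.resize(b,(380,380))
cv2.imwrite("pics/m1.png",np.hstack([a,b])[:,:,::-1]); print(arm.observe()["width"])
```

```text
(np.float64(317.2750517023433), np.float64(206.98360571766733))
0.44578004199049076
```

View pics/m1.png

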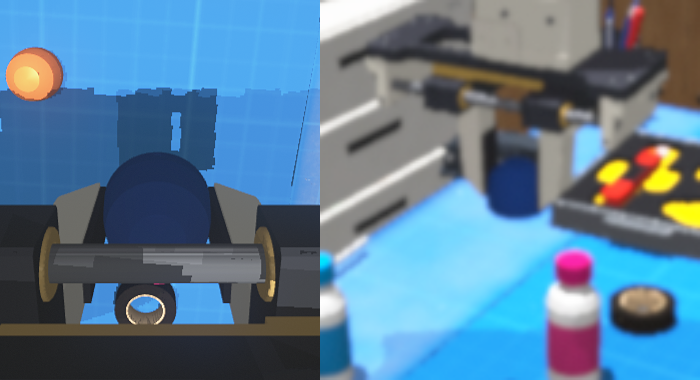

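The magnet hangs level with its foot just below the fingertips. Moving over to the pocket.

>>> carry_out(steps=[0.2,0.055,-0.93,0,0,0.2,0.055,-0.93,0,0,0.2,0.055,-0.93,0,0])

```text
clock: 21.05
position: [0.45, 0.0, 0.2054]
ee_rot: [-1.242, 1.168, -1.165]
force: [0.3, 0.2, -0.6]
width: 0.444
```

>>> carry_out(steps=[0.2,0.055,-0.93,0,0,0.2,0.055,-0.93,0,0,0.2,0.055,-0.93,0,0])

```text
clock: 21.35
position: [0.4554, -0.0925, 0.2056]
ee_rot: [-1.24, 1.168, -1.165]
force: [-0.9, 0.8, -1.1]
width: 0.446
```

>>> carry_out(steps=[0.2,0.055,-0.93,0,0,0.2,0.055,-0.93,0,0,0.2,0.055,-0.93,0,0])

```text
clock: 21.65
position: [0.4609, -0.1853, 0.2056]
ee_rot: [-1.24, 1.168, -1.165]
force: [-0.4, 0.5, -1.4]
width: 0.444
```

>>> carry_out(steps=[0.2,0.055,-0.93,-0.4,0,0.2,0.055,-0.93,-0.4,0,0.2,0.055,-0.93,-0.4,0,0.2,0.055,-0.93,-0.4,0])

```text
clock: 22.05
position: [0.4666, -0.2722, 0.1654]
ee_rot: [-1.24, 1.165, -1.157]
force: [0.7, 0.1, -2.0]
width: 0.446
```

>>> carry_out(steps=[0.2,0,0,-0.5,0,0.2,0,0,-1,0,0.2,0,0,-1,0,0.2,0,0,-1,0])

```text
clock: 22.45
position: [0.4678, -0.2705, 0.0681]
ee_rot: [-1.241, 1.16, -1.156]
force: [0.5, 0.5, -0.3]
width: 0.445
```

```bash
python3 chk.py w8
```

```text
yaw 3.9798282710624755 [ 0.46784055 -0.27054663  0.06809398] [ 0.46101538  0.49049306 -0.29538374]
(array([ 518.80942978, -320.89130123,    5.56667289]), np.float64(-1300.1212630658363), np.float64(8416.0))
```

View pics/w8.png

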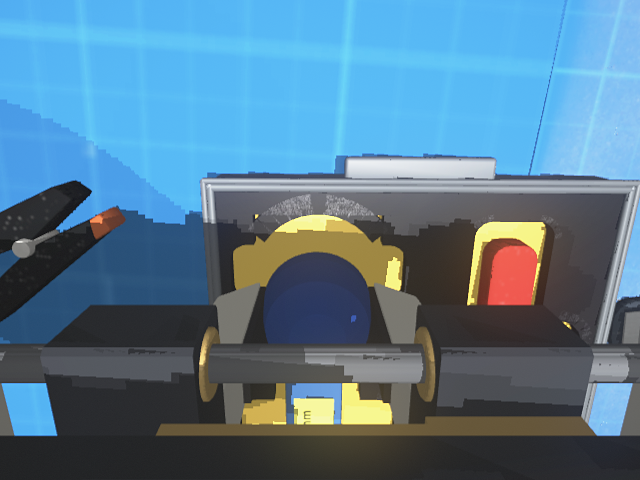

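>>> carry_out(steps=[0.2,0,-0.03,-0.2,0,0.2,0,-0.03,-0.3,0,0.2,0,-0.03,-0.37,0,0.2,0,-0.03,-0.37,0,0.2,0,-0.03,-0.37,0,0.2,0,-0.03,-0.37,0])

```text
clock: 23.1
position: [0.4682, -0.2756, 0.0315]
ee_rot: [-1.24, 1.159, -1.16]
force: [-0.2, -0.4, -1.5]
width: 0.444
```

>>> carry_out(steps=[0.2,0,0,-0.01,0,0.2,0,0,-0.02,0,0.2,0,0,-0.03,0,0.2,0,0,-0.03,0])

```text
clock: 23.5
position: [0.4681, -0.2757, 0.0295]
ee_rot: [-1.241, 1.158, -1.161]
force: [-6.0, 1.4, 21.8]
width: 0.443
```

>>> carry_out(steps=[0.2,0,0,0.02,0,0.5,0,0,0.02,0,0.5,0,0,0.02,0,0.5,0,0,0.02,0,0.55,0,0,0.3,0,0.6,0,0,0.8,0,0.6,0,0,1,0,0.6,0,0,1,0,0.6,0,0,1,0])

```text
clock: 24.4
position: [0.4676, -0.2757, 0.1277]
ee_rot: [-1.24, 1.159, -1.16]
force: [0.0, 0.1, -1.7]
width: 0.598
```

>>> carry_out(steps=[0.8,0,0.3,0.9,0,0.8,0,0.3,0.9,0,0.8,0,0.3,0.9,0,0.8,0,0.3,0.9,0])

```text
clock: 24.8
position: [0.4676, -0.2454, 0.2173]
ee_rot: [-1.241, 1.159, -1.159]
force: [0.1, -1.2, -1.1]
width: 0.798
```

Run:
```python
from h import *
st,p,d,C=look("wrist",None); X=cloud(C,d); z=X[...,2]
q=X[(d>0)&(np.hypot(X[...,0]-.468,X[...,1]+.274)<.035)]
k=q[(q[:,2]>.045)&(q[:,2]<.07)]; print("magnet",len(k),np.round(k.mean(0)*1000,1),"zmax",np.percentile(k[:,2],98))
H=hsv(p)
for nm,c in (("case",(.4745,-.3678)),("cutter",(.565,-.3215))):
    q=X[(d>0)&(np.hypot(X[...,0]-c[0],X[...,1]-c[1])<.08)&(z>.0325)&(abs(X[...,0]-c[0])<.02+.0)&(z<.06)]; print(nm,len(q), rect(q[:,:2]) if len(q)>9 else "", np.percentile(q[:,2],[5,50,95]) if len(q) else "")
t=look("top",None); a=cv2.resize(t[1][180:300,395:525],None,fx=3,fy=3)
b=cv2.resize(p,(480,360)); 
cv2.imwrite("pics/t1.png",np.hstack([a[:360],b[:360]])[:,:,::-1]); print(st["position"])
```

```text
magnet 1742 [ 467.6 -273.4   52.4] zmax 0.05742326558556521
case 1695 (array([ 468.7, -358.3]), array([139.4,  39.4]), -85.2) [0.03351631 0.03512865 0.04881027]
cutter 1840 (array([ 563.9, -306.9]), array([116.6,  22.7]), -86.2) [0.03433236 0.03580825 0.0370853 ]
[ 0.46763006 -0.24536567  0.21732714]
```

View pics/t1.png

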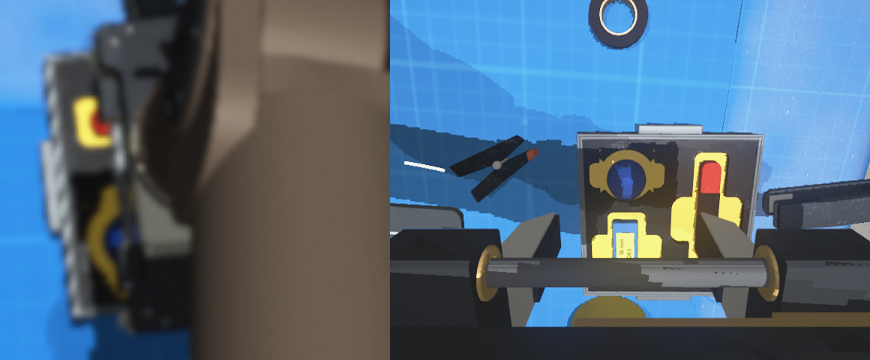

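The tool kit is seated: magnet top 57.4 mm (expected 58), cutter and case tops about 36 mm. Next is the cyan bottle, gripped high so the gripper body clears its cap.

>>> carry_out(steps=[0.8,0.4,0.85,0,0,0.8,0.4,0.85,0,0,0.8,0.4,0.85,0,0])

```text
clock: 25.2
position: [0.5092, -0.1539, 0.2164]
ee_rot: [-1.241, 1.156, -1.15]
force: [0.2, -0.8, -1.2]
width: 0.802
```

>>> carry_out(steps=[0.8,0.4,0.85,0,0,0.8,0.4,0.85,0,0,0.8,0.4,0.85,0,0])

```text
clock: 25.5
position: [0.5488, -0.069, 0.2164]
ee_rot: [-1.241, 1.156, -1.15]
force: [-0.5, 0.3, 0.1]
width: 0.804
```

>>> carry_out(steps=[0.8,0.4,0.85,0,0,0.8,0.4,0.85,0,0,0.8,0.4,0.85,0,0])

```text
clock: 25.8
position: [0.5883, 0.0158, 0.2163]
ee_rot: [-1.241, 1.157, -1.15]
force: [-0.1, 0.8, 0.5]
width: 0.802
```

>>> carry_out(steps=[0.8,0.4,0.85,0,0,0.8,0.4,0.85,0,0,0.8,0.4,0.85,0,0,0.8,0.4,0.85,0,0])

```text
clock: 26.2
position: [0.6272, 0.0943, 0.2158]
ee_rot: [-1.244, 1.16, -1.157]
force: [-0.6, -1.0, -0.4]
width: 0.796
```

```bash
python3 wm.py w9 .6286 .1113 .004
```

```text
yaw 3.9421816770628793 [0.62716946 0.09430002 0.21576726] [-0.58898207 -1.03947273 -0.43986817]
z6 n33 circ c=[629.3 111.2] R=21.9  min[609. 121.] max[646. 133.]
z18 n35 circ c=[629.2 111.1] R=22.1  min[609. 121.] max[647. 133.]
z24 n35 circ c=[629.3 111.2] R=22.1  min[608. 117.] max[645. 133.]
z30 n43 circ c=[629.2 111.2] R=22.1  min[609. 120.] max[648. 133.]
z36 n43 circ c=[629.2 111.1] R=22.1  min[608. 117.] max[646. 133.]
z42 n45 circ c=[629.3 111. ] R=22.2  min[609. 120.] max[645. 133.]
z48 n44 circ c=[629.3 111.2] R=22.1  min[610. 123.] max[647. 133.]
z54 n47 circ c=[629.2 111.3] R=22.0  min[609. 119.] max[648. 133.]
z60 n75 circ c=[629.3 111.1] R=22.0  min[608. 116.] max[648. 133.]
z66 n50 circ c=[629.3 111.2] R=21.9  min[610. 121.] max[648. 133.]
z72 n312 circ c=[629.3 111.2] R=21.2  min[608.  94.] max[651. 133.]
z78 n579 circ c=[629.3 111.3] R=18.7  min[609.  98.] max[650. 132.]
z84 n381 circ c=[629.4 110.3] R=16.2  min[612. 103.] max[647. 129.]
z96 n69 circ c=[629.3 111. ] R=14.7  min[615. 111.] max[644. 126.]
z102 n75 circ c=[629.3 111.1] R=14.6  min[615. 108.] max[644. 126.]
z108 n1617 circ c=[629.2 111.7] R=10.4  min[614.  96.] max[644. 126.]
z114 n69 circ c=[628.4 110.9] R=8.7  min[617.  99.] max[641. 123.]
```

>>> carry_out(steps=[0.8,0.02,0.17,0,0,0.8,0.02,0.17,-0.3,0,0.8,0.02,0.17,-0.7,0,0.8,0.02,0.17,-0.7,0,0.8,0.02,0.17,-0.7,0])

```text
clock: 26.75
position: [0.6294, 0.1108, 0.1479]
ee_rot: [-1.241, 1.161, -1.16]
force: [-0.1, -0.4, 0.3]
width: 0.797
```

>>> carry_out(steps=[0.8,0,0,-0.3,0,0.8,0,0,-0.6,0,0.8,0,0,-0.93,0,0.8,0,0,-0.93,0,0.8,0,0,-0.93,0,0.8,0,0,-0.93,0])

```text
clock: 27.35
position: [0.6315, 0.1121, 0.0576]
ee_rot: [-1.236, 1.158, -1.161]
force: [0.4, 1.0, -0.1]
width: 0.795
```

>>> carry_out(steps=[0.2,0,0,0,0,0.2,0,0,0,0,0.2,0,0,0,0,0.2,0,0,0,0,0.2,0,0,0,0,0.2,0,0,0,0,0.2,0,0,0,0])

```text
clock: 28.05
position: [0.6297, 0.1115, 0.055]
ee_rot: [-1.24, 1.159, -1.16]
force: [-1.2, -0.0, 4.9]
width: 0.478
```

>>> carry_out(steps=[0.2,0,0,0.2,0,0.2,0,0,0.5,0,0.2,0,0,0.8,0,0.2,0,0,0.8,0])

```text
clock: 28.45
position: [0.6318, 0.1126, 0.1387]
ee_rot: [-1.235, 1.156, -1.161]
force: [0.4, -0.0, -0.4]
width: 0.476
```

>>> carry_out(steps=[0.2,-0.45,0.85,0.4,0,0.2,-0.45,0.85,0.4,0,0.2,-0.45,0.85,0.4,0,0.2,-0.45,0.85,0.4,0])

```text
clock: 28.85
position: [0.5837, 0.1986, 0.1748]
ee_rot: [-1.241, 1.157, -1.156]
force: [0.8, -0.8, -1.8]
width: 0.473
```

>>> carry_out(steps=[0.2,-0.65,0.75,0.4,0,0.2,-0.65,0.75,0.4,0,0.2,-0.65,0.75,0.4,0,0.2,-0.65,0.75,0.4,0,0.2,-0.65,0.75,0.4,0])

```text
clock: 29.35
position: [0.5208, 0.2691, 0.2134]
ee_rot: [-1.241, 1.161, -1.163]
force: [0.4, -0.7, -2.4]
width: 0.476
```

```bash
cat > cup.py <<'E'
from h import *
import sys
def circ(k):
    for _ in range(4):
        A=np.c_[2*k,np.ones(len(k))]; r=np.linalg.lstsq(A,(k**2).sum(1),rcond=None)[0]; R=np.sqrt(r[2]+r[0]**2+r[1]**2)
        e=abs(np.hypot(*(k-r[:2]).T)-R); k=k[e<max(1.5*np.median(e),.5)]
    return np.round(r[:2],1),round(R,1),len(k)
def run(n,nm):
    st,p,d,C=look(n,nm); X=cloud(C,d)*1000; print(st["position"],st["force"])
    for c,s in(("cyan",(498,378)),("mag",(496,285))):
        r=np.hypot(X[...,0]-s[0],X[...,1]-s[1])
        rim=X[(d>0)&(r<42)&(X[...,2]>32.5)&(X[...,2]<37)][:,:2]; fl=X[(d>0)&(r<42)&(X[...,2]<9)&(X[...,2]>2)][:,:2]
        print(c,"rim",len(rim),circ(rim) if len(rim)>20 else "","floor",len(fl),[fl.min(0).round(),fl.max(0).round()] if len(fl) else "")
run("wrist",sys.argv[1])
if len(sys.argv)>2: run("top",None)
E
python3 cup.py w10
```

```text
[0.52079929 0.26909356 0.21342294] [ 0.3606013  -0.71397579 -2.44982388]
cyan rim 1393 (array([494.9, 372.2]), np.float64(31.8), 440) floor 4776 [array([465., 342.]), array([524., 402.])]
mag rim 1076 (array([491.6, 280.7]), np.float64(31.7), 355) floor 3596 [array([462., 250.]), array([521., 307.])]
```

View pics/w10.png

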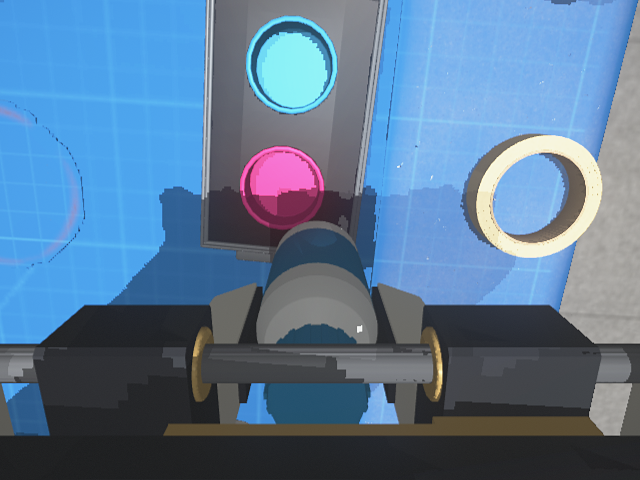

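The cyan cup is centred at about (495, 372) mm and the magenta cup at (492, 280) mm. I'll take the bottle over the cyan cup.

>>> carry_out(steps=[0.2,-0.26,1,0,0,0.2,-0.26,1,0,0,0.2,-0.26,1,0,0,0.2,-0.26,1,0,0])

```text
clock: 29.8
position: [0.4937, 0.3717, 0.2135]
ee_rot: [-1.242, 1.159, -1.159]
force: [0.6, -1.2, -1.4]
width: 0.478
```

>>> carry_out(steps=[0.2,0,0.03,-0.3,0,0.2,0,0.03,-0.7,0,0.2,0,0.03,-0.9,0,0.2,0,0.03,-0.9,0,0.2,0,0.03,-0.9,0,0.2,0,0.03,-0.9,0])

```text
clock: 30.4
position: [0.4951, 0.3743, 0.1262]
ee_rot: [-1.237, 1.16, -1.161]
force: [0.1, -0.6, -1.7]
width: 0.476
```

```bash
python3 cup.py w11
python3 - <<'E'
from h import *
s=look("side",None)[1]; cv2.imwrite("pics/s11.png",cv2.resize(s[240:420,120:360],(720,540))[:,:,::-1])
E
```

```text
[0.49508804 0.37433925 0.12622427] [ 0.13736557 -0.60277966 -1.65233835]
cyan rim 1256 (array([494.9, 372.7]), np.float64(31.7), 385) floor 2528 [array([465., 358.]), array([525., 397.])]
mag rim 40 (array([463.4, 265.5]), np.float64(2.2), 17) floor 0
```

View pics/s11.png

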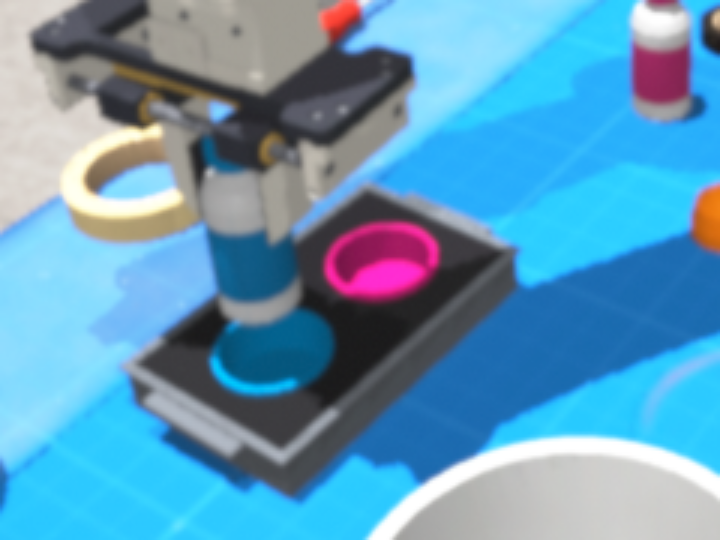

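The bottle hangs upright over the cyan cup. Lowering it.

>>> carry_out(steps=[0.2,0,-0.02,-0.2,0,0.2,0,-0.02,-0.4,0,0.2,0,-0.02,-0.55,0,0.2,0,-0.02,-0.61,0,0.2,0,-0.02,-0.61,0,0.2,0,-0.02,-0.61,0,0.2,0,-0.02,-0.61,0])

```text
clock: 31.2
position: [0.4941, 0.3731, 0.0647]
ee_rot: [-1.239, 1.159, -1.159]
force: [0.2, -0.6, -1.6]
width: 0.471
```

>>> carry_out(steps=[0.2,0,0,-0.02,0,0.2,0,0,-0.03,0,0.2,0,0,-0.04,0,0.2,0,0,-0.04,0])

```text
clock: 31.6
position: [0.4939, 0.3727, 0.0609]
ee_rot: [-1.239, 1.159, -1.16]
force: [-2.6, -3.0, 10.1]
width: 0.477
```

>>> carry_out(steps=[0.75,0,0,0,0,0.75,0,0,0,0,0.75,0,0,0,0,0.75,0,0,0,0,0.75,0,0,0.3,0,0.75,0,0,0.7,0,0.75,0,0,1,0,0.75,0,0,1,0])

```text
clock: 32.4
position: [0.4952, 0.3747, 0.1643]
ee_rot: [-1.233, 1.158, -1.159]
force: [-0.5, 0.4, -0.2]
width: 0.747
```

>>> carry_out(steps=[0.75,0,0,0.5,0,0.75,0,-0.4,0.6,0,0.75,0,-0.9,0.6,0,0.75,0,-0.9,0.6,0])

```text
clock: 32.8
position: [0.4954, 0.2746, 0.2189]
ee_rot: [-1.241, 1.163, -1.17]
force: [0.2, -0.8, 0.1]
width: 0.749
```

>>> carry_out(steps=[0.8,-0.15,-0.9,0,0,0.8,-0.15,-0.9,0,0,0.8,-0.15,-0.9,0,0])

```text
clock: 33.1
position: [0.4784, 0.1858, 0.2185]
ee_rot: [-1.242, 1.164, -1.168]
force: [-0.3, 0.2, 0.3]
width: 0.799
```

>>> carry_out(steps=[0.8,-0.15,-0.9,0,0,0.8,-0.15,-0.9,0,0,0.8,-0.15,-0.9,0,0])

```text
clock: 33.4
position: [0.463, 0.0967, 0.2187]
ee_rot: [-1.241, 1.165, -1.166]
force: [-0.0, 0.4, 0.4]
width: 0.797
```

>>> carry_out(steps=[0.8,-0.1,-0.9,0,0,0.8,-0.1,-0.9,0,0,0.8,-0.1,-0.9,0,0,0.8,-0.1,-0.9,0,0,0.8,-0.1,-0.9,0,0])

```text
clock: 33.9
position: [0.454, 0.0141, 0.2197]
ee_rot: [-1.24, 1.159, -1.158]
force: [0.1, 0.6, 0.6]
width: 0.801
```

```bash
python3 wm.py w12 .454 .007 .03 | head -12
```

```text
yaw 3.9386062675352456 [0.45396923 0.01405466 0.21965702] [0.11551917 0.62480397 0.56127852]
z30 n60 circ c=[453.    6.6] R=22.1  min[433.  17.] max[473.  29.]
z36 n64 circ c=[453.    6.6] R=22.1  min[431.  11.] max[473.  29.]
z42 n68 circ c=[453.    6.5] R=22.1  min[432.  15.] max[473.  29.]
z48 n67 circ c=[453.1   6.6] R=22.1  min[432.  14.] max[474.  29.]
z54 n83 circ c=[453.1   6.6] R=22.1  min[431.  10.] max[472.  29.]
z60 n102 circ c=[453.1   6.5] R=22.0  min[433.  14.] max[474.  29.]
z66 n79 circ c=[453.1   6.5] R=21.9  min[433.  14.] max[472.  29.]
z72 n316 circ c=[453.    6.7] R=21.1  min[432.  -7.] max[475.  28.]
z78 n526 circ c=[453.1   6.6] R=18.8  min[433.  -6.] max[473.  27.]
z84 n433 circ c=[453.2   6. ] R=15.8  min[435.   0.] max[471.  25.]
z96 n84 circ c=[453.    6.7] R=14.5  min[439.  11.] max[467.  22.]
```

>>> carry_out(steps=[0.8,-0.01,-0.08,0,0,0.8,-0.01,-0.08,-0.3,0,0.8,-0.01,-0.08,-0.7,0,0.8,-0.01,-0.08,-0.7,0,0.8,-0.01,-0.08,-0.7,0])

```text
clock: 34.45
position: [0.4524, 0.0049, 0.15]
ee_rot: [-1.242, 1.16, -1.158]
force: [-0.1, 0.1, 0.4]
width: 0.798
```

>>> carry_out(steps=[0.8,0,0,-0.3,0,0.8,0,0,-0.6,0,0.8,0,0,-0.95,0,0.8,0,0,-0.95,0,0.8,0,0,-0.95,0,0.8,0,0,-0.95,0])

```text
clock: 35.05
position: [0.4544, 0.0048, 0.0569]
ee_rot: [-1.238, 1.157, -1.161]
force: [1.6, -0.9, 0.1]
width: 0.8
```

>>> carry_out(steps=[0.2,-0.01,0.02,0,0,0.2,-0.01,0.02,0,0,0.2,-0.01,0.02,0,0,0.2,-0.01,0.02,0,0,0.2,-0.01,0.02,0,0,0.2,-0.01,0.02,0,0,0.2,-0.01,0.02,0,0])

```text
clock: 35.75
position: [0.452, 0.0065, 0.0549]
ee_rot: [-1.24, 1.159, -1.16]
force: [0.5, -0.8, 3.9]
width: 0.475
```

>>> carry_out(steps=[0.2,0,0,0.2,0,0.2,0,0,0.5,0,0.2,0,0,0.8,0,0.2,0,0,0.8,0])

```text
clock: 36.15
position: [0.4535, 0.0069, 0.1376]
ee_rot: [-1.237, 1.156, -1.162]
force: [0.5, 0.0, -1.5]
width: 0.477
```

>>> carry_out(steps=[0.2,0.13,0.91,0.4,0,0.2,0.13,0.91,0.4,0,0.2,0.13,0.91,0.4,0,0.2,0.13,0.91,0.4,0])

```text
clock: 36.55
position: [0.4644, 0.0985, 0.1743]
ee_rot: [-1.242, 1.158, -1.157]
force: [-0.4, -1.3, -1.4]
width: 0.475
```

>>> carry_out(steps=[0.2,0.13,0.91,0.2,0,0.2,0.13,0.91,0.2,0,0.2,0.13,0.91,0.2,0,0.2,0.13,0.91,0.2,0])

```text
clock: 36.95
position: [0.4772, 0.1878, 0.1935]
ee_rot: [-1.243, 1.16, -1.159]
force: [0.8, -0.6, -1.5]
width: 0.475
```

>>> carry_out(steps=[0.2,0.12,0.91,0,0,0.2,0.12,0.91,0,0,0.2,0.12,0.91,0,0,0.2,0.12,0.91,0,0,0.2,0.12,0.91,0,0])

```text
clock: 37.45
position: [0.4899, 0.2765, 0.1937]
ee_rot: [-1.242, 1.161, -1.163]
force: [-0.3, -0.1, -0.6]
width: 0.475
```

>>> carry_out(steps=[0.2,0,0,-0.3,0,0.2,0,0,-0.7,0,0.2,0,0,-0.7,0,0.2,0,0,-0.7,0])

```text
clock: 37.85
position: [0.4897, 0.2778, 0.1249]
ee_rot: [-1.242, 1.161, -1.161]
force: [0.3, 0.2, -0.7]
width: 0.481
```

```bash
python3 cup.py w13
python3 - <<'E'
from h import *
s=look("side",None)[1]; cv2.imwrite("pics/s13.png",cv2.resize(s[210:420,120:360],(686,600))[:,:,::-1])
E
```

```text
[0.48971812 0.27776671 0.12486468] [ 0.25601401  0.17614918 -0.66744572]
cyan rim 2396 (array([494.9, 372.4]), np.float64(31.8), 732) floor 989 [array([465., 342.]), array([524., 383.])]
mag rim 1326 (array([491.5, 280.7]), np.float64(31.8), 420) floor 3121 [array([462., 265.]), array([522., 305.])]
```

View pics/s13.png

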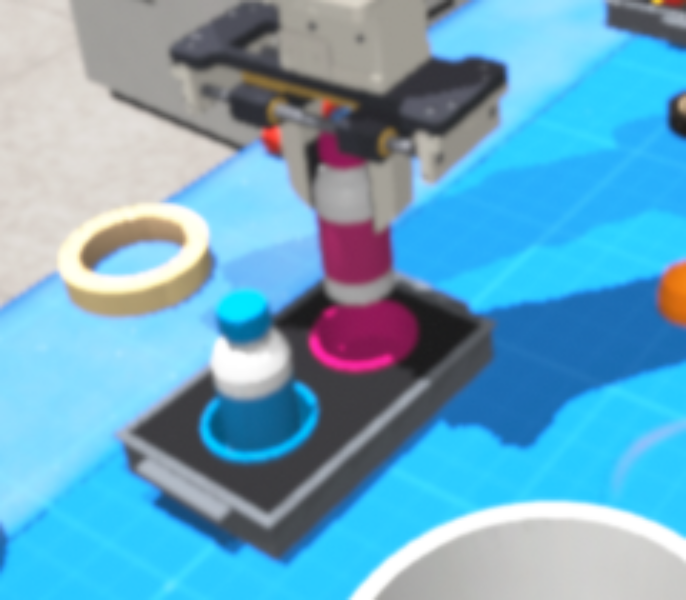

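The cyan bottle stands in its cup, and the magenta one hangs upright over the other. I'll shift about +2 mm in x and +3 mm in y, then lower it.

>>> carry_out(steps=[0.2,0.02,0.02,-0.1,0,0.2,0.02,0.02,-0.3,0,0.2,0.02,0.02,-0.5,0,0.2,0.02,0.02,-0.58,0,0.2,0.02,0.02,-0.58,0,0.2,0.02,0.02,-0.58,0,0.2,0.02,0.02,-0.58,0])

```text
clock: 38.65
position: [0.4923, 0.282, 0.0678]
ee_rot: [-1.238, 1.159, -1.16]
force: [-0.3, 1.2, -1.6]
width: 0.478
```

>>> carry_out(steps=[0.2,0,-0.01,-0.03,0,0.2,0,-0.01,-0.05,0,0.2,0,-0.01,-0.065,0,0.2,0,-0.01,-0.07,0,0.2,0,-0.01,-0.07,0])

```text
clock: 39.15
position: [0.4924, 0.2806, 0.0606]
ee_rot: [-1.239, 1.159, -1.16]
force: [-0.5, -2.4, 8.1]
width: 0.474
```

Seated. Release, rise, and retreat clear.

>>> carry_out(steps=[0.75,0,0,0,0,0.75,0,0,0,0,0.75,0,0,0,0,0.75,0,0,0,0,0.75,0,0,0.3,0,0.75,0,0,0.7,0,0.75,0,0,1,0,0.75,0,0,1,0])

```text
clock: 39.95
position: [0.4935, 0.2824, 0.1639]
ee_rot: [-1.233, 1.157, -1.16]
force: [-0.2, 0.2, 0.4]
width: 0.752
```

>>> carry_out(steps=[0.75,0,0,1,0,0.75,0,0,1,0,0.75,-0.5,-1,1,0,0.75,-0.5,-1,1,0,0.75,-0.5,-1,1,0])

```text
clock: 40.45
position: [0.4398, 0.1756, 0.2589]
ee_rot: [-1.243, 1.161, -1.164]
force: [-0.2, -0.4, -0.2]
width: 0.748
```

>>> carry_out(steps=[0.75,-0.5,-1,0.5,0,0.75,-0.5,-1,0.5,0,0.75,-0.5,-1,0.5,0,0.75,-0.5,-1,0.5,0,0.75,-0.5,-1,0.5,0,0.75,-0.5,-1,0.5,0])

```text
clock: 41.05
position: [0.3918, 0.0814, 0.3091]
ee_rot: [-1.241, 1.159, -1.158]
force: [-0.5, -0.8, -0.2]
width: 0.75
```

Run:
```python
from h import *
a=look("top"); b=look("side"); print(a[0]["position"],a[0]["clock"])
X=cloud(a[3],a[2])*1000; d=a[2]
for n,c,lo,hi in(("tape",(448,-106),8,30),("magenta",(491.6,280.6),105,130),("cyan",(495,372.5),105,130),("magnet",(468,-274),48,70)):
    q=X[(d>0)&(np.hypot(X[...,0]-c[0],X[...,1]-c[1])<45)&(X[...,2]>lo)&(X[...,2]<hi)]; print(n,len(q),*( (q.mean(0).round(1),np.percentile(q[:,2],95).round(1)) if len(q) else ()))
d0=np.load("pics/top0.npy"); X0=cloud(a[3],d0)*1000; q=X0[(d0>0)&(np.hypot(X0[...,0]-448,X0[...,1]+106)<45)&(X0[...,2]>8)&(X0[...,2]<30)]; print("tape before",len(q),q.mean(0).round(1))
u=cv2.resize(a[1][130:340,100:540],(800,382)); v=cv2.resize(b[1][180:420,130:450],(400,300)); 
cv2.imwrite("pics/end.png",u[:,:,::-1]); cv2.imwrite("pics/end2.png",b[1][:,:,::-1])
```

```text
[0.39180654 0.08141269 0.3091105 ] 41.05
tape 404 [ 449.3 -105.7   19.1] 24.4
magenta 166 [492.8 279.4 119.3] 124.7
cyan 170 [493.6 371.1 119. ] 124.0
magnet 224 [ 467.6 -273.9   54.9] 60.4
tape before 405 [ 449.1 -106.1   18.9]
```

View pics/end.png

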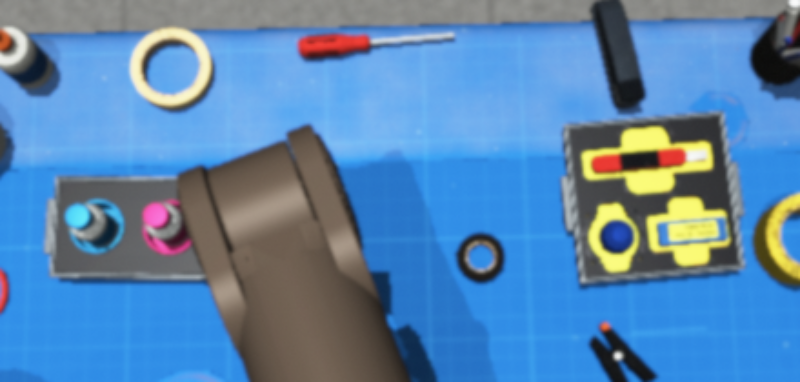

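View pics/end2.png

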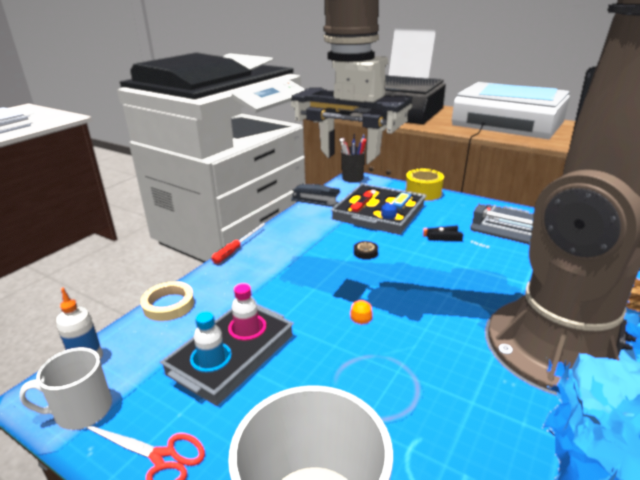

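All five parts are in their cut-outs: tool tray on the right at about (655,200) in the crop, and both bottles upright at (93,218) and (160,215). The tape at (480,257) has not moved. Handing in.

```bash
python3 -c "
from cell import arm
print(arm.sign_off())"
```

```text
the job is handed in; nothing more can be done
None
```

Both kits are made up, and I handed the job in at about 41 s on the robot's clock (limit 131 s). I placed the parts in the order asked: red cutter, blade case, blue magnet, cyan bottle, magenta bottle.

- **Tool tray:** the cutter and case tops measured about 36 mm, and the magnet's dome reached 57–60 mm against an expected 58. All three sit on the cut-out floors, with the magnet foot down.
- **Ink tray:** both bottles stand upright in the cups of their own colours. Their cap tops are at about 119 mm, matching the 6 mm cup floor plus the 113 mm bottle.
- **Left alone:** the tape reads within 0.5 mm of where it started, and the orange look-alike was not touched.
- **Forces and disagreements:** the highest force in the end-of-move readings was about 22 N, as the magnet seated. The jaws read 41 mm on the 44 mm magnet, but a picture showed it hanging level. Tray fits from partly hidden views differed by up to 4 mm, less than the play in the cut-outs. No final check failed.

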